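# Draw a small measure of water from the touch-free dispenser

## Task

Draw one small measure of water for the dough from the touch-free dispenser: press its open tank lid fully shut and gently push the small white bowl along the table, never gripping or lifting it, all the way into the bay between the dispenser's feet so that it stands centred under the spout. Then, with shut fingers pointing straight down, point at the middle of the smaller of the two sensor eyes on top from 1 to 3 cm above it, touching nothing, hold still there for a good two seconds, and take the hand away by 15 cm or more. Do not set the dispenser off before lid and bowl are in place, never point at the larger eye, never touch the sensor panel, and leave the other things standing where they are.

Things in the scene. Friction and masses are not known exactly. Their poses are not given: they have to be found in the camera images.
- dispenser: white countertop water dispenser with a clear tank, 150 mm wide, fixed. Origin on the table straight under the spout; x points from its front to its back, z up, y left when looking along x. Column behind the bay: x = 54 to 164 mm, up to z = 185 mm. Head over the bay: from the column forward to x = -14 mm, z = 112 to 185 mm; the spout hangs from it down to z = 96 mm.
- under_spout (a point): point on the table straight under the spout, where the bowl's centre belongs (pushed back against the column the bowl stands 4 mm beyond it). The bay's floor is the bare table; two feet, 22 mm high, reach from the column forward to x = -43 mm on either side; the bay between them is 114 mm wide, open to the front (-x)
- small_eye (a point): middle of the smaller sensor eye, a steel ring of 22 mm diameter in the dark sensor panel on top of the head; the point lies at the eye's face, 190 mm above the table, z up. The eye sits at x = 22, y = -31 mm of the dispenser. It senses fingertips straight above it, up to about 40 mm
- large_eye (a point): middle of the larger sensor eye, a steel ring of 42 mm diameter in the same panel, at x = 22, y = +31 mm of the dispenser, same height: not to be used
- sensor_panel: dark plate on top of the head, 60 x 124 mm and 3 mm thick, that carries both eyes; origin at the centre of its underside, axes as the dispenser's; its back edge lies 10 mm before the front edge of the shut lid (3 mm before the thumb tab at the middle of that edge). Not to be touched
- tank_lid (a joint): hinge of the tank lid: 0 fully shut, grows as it opens (rad, to 1.2; 0.5 to 0.9 at the start). Flat lid, 98 mm long, 146 wide, 7 thick, hinged along the rear edge of the dispenser's top (axis along y at x = 160, z = 186 mm); its front edge rises. A friction hinge keeps it where it is left; about 2 N at its middle moves it
- lid_middle (a point): middle of the lid's upper face, 48 mm from the hinge; moves with the lid. With the lid shut it lies at x = 112 mm, z = 194 mm of the dispenser
- bowl: small white round bowl, loose, 100 mm in diameter at the rim, 46 mm high, about 0.13 kg; origin at the centre of its underside, z up. It stands on the table 14 to 20 cm in front of the spout
- salt: salt shaker, 44 mm wide, 90 mm tall, loose bystander; origin at the centre of its underside
- kitchen_timer: white wind-up kitchen timer, 67 mm wide, 61 mm tall, loose bystander; origin at the centre of its underside
- garlic: head of garlic, 53 mm wide and tall, loose bystander; origin at the centre of its underside
Not all that is in view belongs to the job. Leave any turquoise look-alike of the bowl alone.

How it is judged:
On the way, in this order (a step that is already met when the one before it is completed fails the run):
1. the tank lid is shut and the bowl stands still under the spout (value of joint tank_lid below 0.06 rad and horizontal distance between bowl and under_spout below 0.016 m and linear speed of bowl below 0.01 m/s), for 0.2 s.
2. the fingertips point at the smaller eye from just above and stay there (horizontal distance between the grasp point and small_eye below 0.015 m and z of the grasp point in the frame of small_eye between 0.012 and 0.062 m and value of joint tank_lid below 0.06 rad and horizontal distance between bowl and under_spout below 0.016 m), for 1.8 s.
At the end, for the whole second after the job is handed in: Lid shut (under 0.06 rad); bowl upright, still, within 16 mm of the point under the spout; TCP over 12 cm from the smaller eye after 1.8 s over it (within 15 mm sideways, 12 to 62 mm above its face); bystanders within 30 mm of where they stood (all of step 1 and angle between bowl's own z axis and vertical below 0.1 rad and distance between the grasp point and small_eye above 0.12 m and distance of each of salt, kitchen_timer, garlic from where it was at the start of the episode below 0.03 m); the robot touches nothing.
It fails at once if the bowl is lifted, tipped, gripped or pushed hard (contact force between the fingers and bowl above 30 N or height (world z) of bowl above 0.012 m or angle between bowl's own z axis and vertical above 0.25 rad).
It fails at once if the sensor panel is touched (contact force between any of the fingers, the arm and sensor_panel above 0.3 N).
It fails at once if the larger eye is pointed at from sensing distance (horizontal distance between the grasp point and large_eye below 0.015 m and z of the grasp point in the frame of large_eye below 0.055 m).
It fails at once if the smaller eye is set off while the lid is open or the bowl is not under the spout (horizontal distance between the grasp point and small_eye below 0.012 m and z of the grasp point in the frame of small_eye below 0.05 m and (value of joint tank_lid above 0.12 rad or horizontal distance between bowl and under_spout above 0.03 m)).
It fails at once if a bystander is knocked over or moved (distance of any of salt, kitchen_timer, garlic from where it was at the start of the episode above 0.03 m).
It also fails if it takes over 66 s, if anything falls off the work surface, if the arm or the gripper's body presses on something with over 40 N, if the wrist force passes 120 N, or if a joint passes its speed limit or range.

## Robot

A 7-joint arm with a two-finger parallel gripper is mounted at the origin on a cart in front of the work surface, level with it; the furniture and walls round the work are solid. World frame = base frame: x ahead of the robot, y to its left, z up, the work surface at z = 0. Lengths are in m, angles in rad, forces in N, time in s.
With the tool pointing down it reaches from about 0.425 to 0.925 m from the base axis. Payload 6.8 kg.
Tool frame: the origin (TCP) lies between the finger pads, 19 mm behind the fingertips; this is the grasp point; z points along the fingers, y is the line along which they close (so a half turn about z gives the same grasp; the last joint's range is limited). The gripper opens to 88 mm and grips with 3 to 60 N. Pads are 20 mm wide; open, the fingers measure 115 mm over their backs; the gripper's body (75 mm by 178 mm) begins 61 mm behind the grasp point.
Start: joints at [-1.281, 0.477, 0.022, 1.555, -0.011, 1.109, -0.083], TCP at [0.261, 0.622, 0.241] pointing down, gripper open.
Joint ranges: [-2.96, 2.96], [-0.34, 2.1], [-1.41, 1.46], [0.24, 2.44], [-1.37, 4.51], [0.17, 1.92], [-2.96, 2.96]. Speed limits (rad/s): [2.39, 2.39, 3.14, 3.14, 3.14, 3.14, 3.14].

## Interface

Orientations are given as a unit quaternion [w, x, y, z].
In Python, from bench import bot, cams, ticket gives the robot as it stands.
- The arm moves only by the tool play_rows, never from a script. Its argument "rows" is a list of rows, each a list of 7 numbers: the opening, from 0 (shut) to 1 (fully open), then the shift along the tool's x, y, z in mm, then the turn, a rotation vector about the tool's x, y, z in degrees. In form: [[fingers, dx, dy, dz, ax, ay, az], ...]. A call has 1 to 12 rows; each row is the pose to reach, as a shift and turn from the pose commanded when the call began, along the tool's axes at that moment; what a row does not reach only later rows make up. A row lasts 1/8 s, in which the tool goes at most 62.5 mm and 10.7 degrees, less where a joint would pass 70% of its speed; a pose out of reach is approached as far as the arm can. A call with a gripper value outside its range is refused whole. The fingers move at their own pace and stop on an object; the grip force is fixed at half the most. Time passes only in rows, so rows that repeat a pose let the fingers close. It gives the time, the measured TCP pose, the force, the opening and the grip force at its end, in the units of the state.
- bot.sense(): the state, without advancing time (a new reading comes with each control period).
- cams.camera(name): name is "scene" or "side" or "wrist"; returns (picture, depth): 420x560x3 uint8, red, green, blue; 420x560 float32, m along the optical axis (not along the pixel's ray), 0 where there is no reading.
- cams.get_calibration(name): a dict with "intrinsics" (3x3 intrinsics, pixels), "k1" (the pictures are not rectified: a ray, as slopes to the right and down, at radius r is drawn at 1 + k1 r^2 times it, then the intrinsics apply), "camera_from_world" (4x4, takes a point from world to camera coordinates). Camera axes: x right, y up, looking along -z (the intrinsics and any distortion apply to the point x, -y, -z); pixel columns grow to the right and rows downward; lengths in m; the calibration is good to about 2 mm. A picture is of the moment at which its call begins: read the wrist's pose just before it. get_calibration takes no time and is no camera call; for the wrist camera it gives the pose at the moment of the call.
- ticket.job_done(): hands the job in; it is judged then, once.
The state is a dict: "time_s": time; "qpos": joint angles; "dq": joint speeds; "joint_torque": joint torques, N m; "tool_pos": TCP position; "tcp_rot": TCP orientation; "ft_force": force on the tool from outside, world axes, zero at the start; "moment": the same for the moment, N m; "grip_width": opening from 0.0 (shut) to 1.0 (fully open); "gripper_force": force on a finger pad.
Only numpy, scipy, OpenCV 4.12 (cv2) and the standard library are available. Lean on these libraries where they do the work, as an engineer would, in place of code of your own. Each camera call takes 0.05 s, during which the arm holds its last target. There are 200 camera calls.

## Working session

There is one attempt and no reset: what is moved stays moved. The work goes in short steps, Python scripts to look and compute and a tool call to move; the robot and the scene stay as the last step left them, time stands still between calls to the robot, and variables do not carry over. Pictures are saved under pics/ and viewed, at most 10 in all, crops included, and the job is handed in when it is done.

Besides the shell and the picture viewer there is one more tool, called after "Call:" by a JSON object that holds its "name" and its "arguments". play_rows: Moves the arm, as the interface text tells. Its arguments: {"type":"object","properties":{"rows":{"type":"array","items":{"type":"array","items":{"type":"number"}}}},"required":["rows"]}

```bash
mkdir -p pics; ls; cat > h.py <<'E'
import numpy as np, cv2
from bench import bot, cams, ticket
def grab(n):
    c=cams.get_calibration(n); p,d=cams.camera(n); return p,d,c
def world(c,d):
    K=np.array(c["intrinsics"]);h,w=d.shape
    uv=np.stack(np.meshgrid(np.arange(w),np.arange(h)),-1).reshape(-1,1,2).astype(float)
    s=cv2.undistortPoints(uv,K,np.array([c["k1"],0,0,0.])).reshape(h,w,2)
    P=np.stack([s[...,0]*d,-s[...,1]*d,-d,np.ones_like(d)],-1)
    W=P@np.linalg.inv(np.array(c["camera_from_world"])).T
    W[d<=0]=np.nan
    return W[...,:3]
def save(n,p): cv2.imwrite(f"pics/{n}.png",cv2.cvtColor(p,cv2.COLOR_RGB2BGR))
E
python3 - <<'E'
from h import *
s=bot.sense(); print(s)
for n in("scene","side"):
    p,d,c=grab(n); save(n,p); W=world(c,d); np.save(n+".npy",W)
    print(n,np.linalg.inv(c["camera_from_world"])[:3,3], c["k1"])
E
```

```text
pics
{'time_s': 0.0, 'qpos': array([-1.28106675,  0.47777927,  0.02235447,  1.55638049, -0.01151309,
        1.10926769, -0.08311596]), 'dq': array([-0.00048238, -0.00108334, -0.00070394, -0.00111207, -0.00038061,
       -0.00064079,  0.00015945]), 'joint_torque': array([ 1.55568137e-04, -5.82859039e+01,  1.53458789e+00, -2.72595567e+01,
       -5.43478550e-02,  1.72361947e-02,  1.60816430e-04]), 'tool_pos': array([0.26131695, 0.6217947 , 0.24042589]), 'tcp_rot': array([-1.09314638e-04,  1.97611723e-01,  9.80280000e-01, -8.46230879e-04]), 'ft_force': array([-1.15240318, -0.26541584,  0.39628775]), 'moment': array([ 0.00250317, -0.00351815, -0.02933062]), 'gripper_force': 0.0, 'grip_width': 0.9939812551262058}
scene [ 0.04696311 -0.81146262  1.14958387] -0.13368842340192777
side [0.41577403 0.73899072 1.24766438] -0.161951996898555
```

View pics/scene.png

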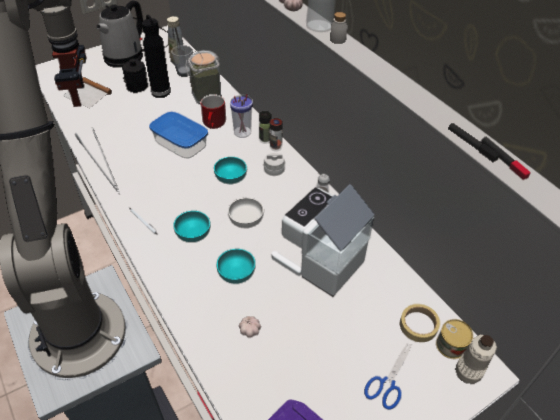

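View pics/side.png

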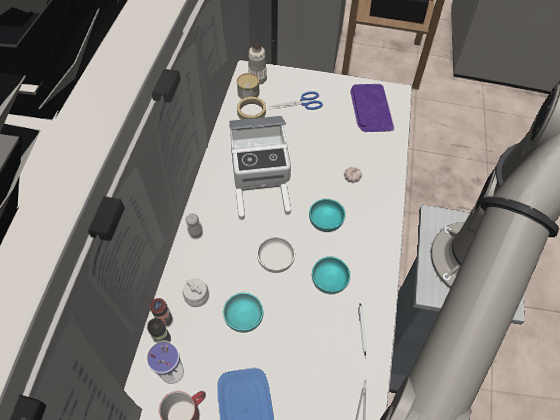

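The scene view shows the dispenser with its open lid at about (325,235), the white bowl at (246,212), the salt at (323,183), the timer at (275,162) and the garlic at (250,326). In the side view, the dispenser is at (262,150), its feet point down the picture, and the bowl is at (276,254) with turquoise bowls around it.

```bash
python3 - <<'E'
from h import *
for n,px in(("scene",dict(bowl=(246,212),salt=(323,183),timer=(275,162),garlic=(250,326))),("side",dict(bowl=(276,254),salt=(193,224),timer=(195,291),garlic=(353,174),t1=(327,214),t2=(330,274),t3=(243,312),sm=(270,158),lg=(250,158)))):
    W=np.load(n+".npy"); I=cv2.cvtColor(cv2.imread(f"pics/{n}.png"),cv2.COLOR_BGR2HSV)
    for k,(u,v) in px.items(): print(n,k,W[v,u].round(3))
    # panel: dark pixels at z .18-.2
    m=(I[...,2]<90)&(abs(W[...,2]-.188)<.008)
    nl,L,st,_=cv2.connectedComponentsWithStats(m.astype(np.uint8))
    for i in range(1,nl):
        if st[i,4]>150:
            P=W[L==i]; print(" panel",st[i],P.mean(0).round(4),cv2.minAreaRect(P[:,:2].astype(np.float32)*1000))
    # bowl rim
    u,v=px["bowl"]; R=np.zeros(m.shape,bool); R[v-40:v+40,u-40:u+40]=1
    P=W[R&(W[...,2]>.038)&(W[...,2]<.056)&(I[...,1]<60)]
    P=P[np.linalg.norm(P[:,:2]-W[v,u,:2],axis=1)<.075]
    (c,r)=cv2.minEnclosingCircle(P[:,:2].astype(np.float32)*1000); print(" rim",len(P),c,r,np.median(P,0))
    # feet
    F=W[(abs(W[...,2]-.022)<.005)]
    F=F[(abs(F[:,0]-.6)<.35)]
p=cv2.imread("pics/side.png")[100:300,170:370]; cv2.imwrite("pics/sc.png",cv2.resize(p,None,fx=3,fy=3,interpolation=cv2.INTER_CUBIC))
E
```

```text
scene bowl [0.545 0.126 0.012]
scene salt [0.761 0.058 0.074]
scene timer [0.708 0.231 0.047]
scene garlic [ 0.36  -0.215  0.036]
 panel [ 187    0  373  340 1930] [ 0.8401 -0.0574  0.1881] ((840.084716796875, 217.06207275390625), (13.038408279418945, 1773.6832275390625), 0.024314522743225098)
 panel [286 188  45  38 688] [ 0.6068 -0.0839  0.1873] ((611.118408203125, -82.0893325805664), (124.85169219970703, 59.8178596496582), 18.796451568603516)
 panel [ 32 281  56  38 262] [ 0.001  -0.0558  0.1879] ((6.139350891113281, -46.42243957519531), (129.05030822753906, 49.10000991821289), 6.833393573760986)
 rim 192 (535.1468505859375, 106.05776977539062) 52.75642395019531 [0.53166672 0.10520819 0.04281672]
side bowl [0.535 0.095 0.013]
side salt [0.763 0.083 0.076]
side timer [0.71  0.259 0.052]
side garlic [ 0.362 -0.199  0.035]
side t1 [ 0.418 -0.058  0.015]
side t2 [0.383 0.125 0.013]
side t3 [0.585 0.274 0.011]
side sm [ 0.588 -0.086  0.192]
side lg [ 0.638 -0.071  0.198]
 panel [237 149  49  21 561] [ 0.6042 -0.081   0.1892] ((610.9532470703125, -80.27204895019531), (122.57591247558594, 61.11323165893555), 16.64231300354004)
 rim 242 (531.853759765625, 107.11872100830078) 52.4444694519043 [0.53338503 0.10701257 0.04447273]
```

View pics/sc.png

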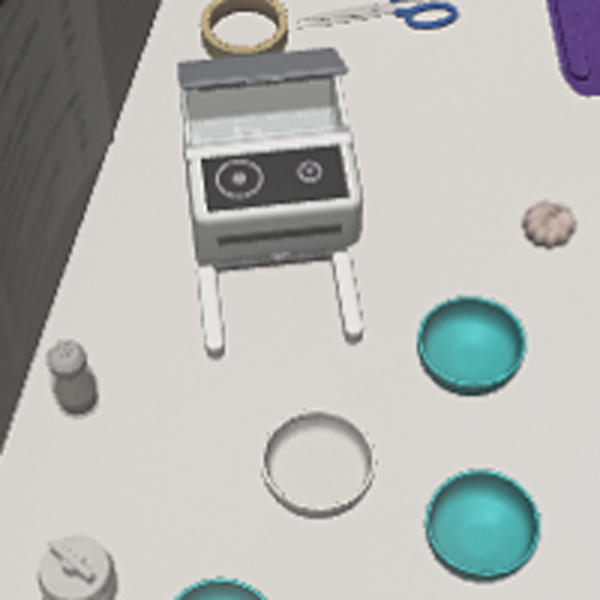

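```bash
cat >> h.py <<'E'
from scipy.spatial.transform import Rotation as Rn
def row(p,yaw,tilt=0):
    """world TCP p (m), yaw (deg) of tool y, tool down -> dx dy dz mm, rotvec deg"""
    s=bot.sense(); q=s["tcp_rot"]; R=Rn.from_quat([q[1],q[2],q[3],q[0]])
    a=np.radians(yaw); y=np.array([np.cos(a),np.sin(a),0]); z=np.array([0,0,-1.]); T=Rn.from_matrix(np.stack([np.cross(y,z),y,z],1))
    return (R.inv().apply(np.array(p)-s["tool_pos"])*1000).round(1),np.degrees((R.inv()*T).as_rotvec()).round(2)
E
python3 -c "
from h import *
print(row([.59,-.02,.45],17.7))"
```

```text
(array([-551.7, -464.7, -208.7]), array([-0.08,  0.05, 49.51]))
```

Call:
{"name": "play_rows", "arguments": {"rows": [[0,0,0,-60,0,0,0],[0,-30,-25,-110,0,0,5],[0,-80,-67,-140,0,0,10],[0,-552,-465,-209,0,0,49.5],[0,-552,-465,-209,0,0,49.5],[0,-552,-465,-209,0,0,49.5],[0,-552,-465,-209,0,0,49.5],[0,-552,-465,-209,0,0,49.5],[0,-552,-465,-209,0,0,49.5],[0,-552,-465,-209,0,0,49.5],[0,-552,-465,-209,0,0,49.5],[0,-552,-465,-209,0,0,49.5]]}}

```text
time_s: 1.6
tool_pos: [0.5596, 0.0385, 0.4425]
tcp_rot: [-0.0, 0.59, 0.808, 0.0]
ft_force: [0.7, 0.4, -0.0]
grip_width: 0.008
gripper_force: 0.0
```

```bash
python3 - <<'E'
from h import *
print(row([.59,-.02,.45],17.7))
p,d,c=grab("wrist"); save("w1",p); np.save("w1.npy",world(c,d)); print(bot.sense()["tool_pos"],np.linalg.inv(c["camera_from_world"])[:3,3])
E
```

```text
(array([-65. ,  11.1,  -7.5]), array([-0.  , -0.02,  0.03]))
[0.56200524 0.02901145 0.44357755] [0.53443435 0.11711329 0.58574654]
```

View pics/w1.png

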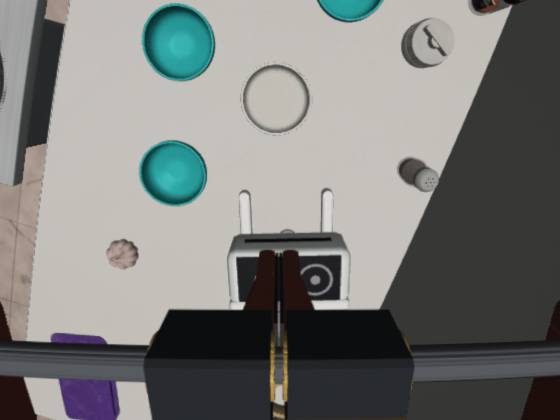

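The wrist view shows the bowl at (276,99), the feet at columns 246 and 328 (rows 190–232), the head's front edge at row 235 and the large eye at (316,280).

```bash
python3 - <<'E'
from h import *
p,d,c=grab("wrist"); W=world(c,d); print(bot.sense()["tool_pos"])
S=p.astype(int); sat=S.max(2)-S.min(2)
def reg(u0,u1,v0,v1,z0,z1):
    P=W[v0:v1,u0:u1][(sat[v0:v1,u0:u1]<40)]; return P[(P[:,2]>z0)&(P[:,2]<z1)]
L=reg(232,262,180,230,.016,.028);R=reg(315,345,180,230,.016,.028)
for P in(L,R):
    print(len(P),P[:,2].mean(),cv2.minAreaRect((P[:,:2]*1000).astype(np.float32)),P.mean(0))
    l=cv2.fitLine(P[:,:2].astype(np.float32),cv2.DIST_L2,0,.01,.01).ravel(); print(np.degrees(np.arctan2(l[1],l[0])))
B=reg(225,330,50,150,.036,.055)
from scipy.optimize import least_squares
f=least_squares(lambda q:np.linalg.norm(B[:,:2]-q[:2],axis=1)-q[2],[.533,.106,.05],loss="soft_l1",f_scale=.002); print("bowl",f.x,len(B),cv2.minEnclosingCircle((B[:,:2]*1000).astype(np.float32)))
# dispenser frame
a=np.radians(17.7);yh=np.array([np.cos(a),np.sin(a)]);xh=np.array([yh[1],-yh[0]]);O=np.array([.6043,-.0602])
for n,P in(("L",L),("R",R)):
    q=(P[:,:2]-O)@np.stack([xh,yh],1)*1000; print(n,np.percentile(q,[1,50,99],axis=0).round(1))
H=reg(225,355,232,248,.17,.2);q=(H[:,:2]-O)@np.stack([xh,yh],1)*1000; print("head",np.percentile(q,[1,50,99],axis=0).round(1),H[:,2].mean())
# lid angle from side/scene
for n in("side","scene"):
    V=np.load(n+".npy").reshape(-1,3); q=np.c_[(V[:,:2]-O)@np.stack([xh,yh],1)*1000,V[:,2]*1000]
    m=(abs(q[:,1])<65)&(q[:,0]>55)&(q[:,0]<165)&(q[:,2]>205)&(q[:,2]<290); q=q[m]; i=q[:,2].argmax() if len(q) else 0
    k=np.polyfit(q[:,0],q[:,2],1); print(n,len(q),q[i],"lid",-np.arctan(k[0]),q[:,0].min())
E
```

```text
[0.5608643  0.03225093 0.44309604]
452 0.02098203167104258 ((538.8154296875, -74.85064697265625), (17.99090576171875, 68.52064514160156), 19.32256317138672) [ 0.53886356 -0.07391034  0.02098203]
-70.99848
457 0.02089988270169621 ((663.1185302734375, -31.880016326904297), (18.170631408691406, 67.86793518066406), 19.63239288330078) [ 0.66317466 -0.03173931  0.02089988]
-71.19873
bowl [0.53355868 0.10799763 0.04788014] 691 ((533.5528564453125, 108.75687408447266), 50.48641586303711)
L [[-39.2 -75.8]
 [ -7.3 -66.3]
 [ 26.4 -57.9]]
R [[-42.2  56.1]
 [ -9.3  64.4]
 [ 24.2  74.3]]
head [[-13.  -70.4]
 [ -8.9   5.9]
 [ -3.9  70.1]] 0.17872683623217053
side 445 [ 76.54792719   1.20541809 255.87872206] lid 0.5673213774024842 73.93957029894551
scene 1421 [ 83.94028945 -16.3968494  254.73105278] lid 0.6166606520208078 78.08318848474264
```

```bash
python3 -c "
from h import *
print(row([.639,-.163,.36],18.9))"
```

```text
(array([-209.3,   17.4,   83.9]), array([ 0.05,  0.2 , -1.86]))
```

Call:
{"name": "play_rows", "arguments": {"rows": [[0,-209,17,0,0,0,-1.9],[0,-209,17,0,0,0,-1.9],[0,-209,17,20,0,0,-1.9],[0,-209,17,84,0,0,-1.9],[0,-209,17,84,0,0,-1.9],[0,-209,17,84,0,0,-1.9],[0,-209,17,84,0,0,-1.9]]}}

```text
time_s: 2.58
tool_pos: [0.64, -0.1522, 0.3608]
tcp_rot: [0.001, 0.575, 0.818, 0.001]
ft_force: [0.0, -0.1, 0.2]
grip_width: 0.007
gripper_force: 0.0
```

```bash
python3 -c "
from h import *
print(bot.sense(),row([.639,-.163,.212],18.9))"
```

```text
{'time_s': 2.575, 'qpos': array([-0.30310397,  0.41458083,  0.6374749 ,  1.47925948, -0.25101939,
        1.32688137,  0.69827572]), 'dq': array([-1.20637479e-04, -5.49526882e-03,  4.81365739e-03,  2.87494334e-05,
       -3.82388162e-04, -6.03567789e-03,  4.68779762e-03]), 'joint_torque': array([ 2.82864226e-01, -4.80453551e+01,  8.04232299e+00, -2.80522460e+01,
       -2.60983844e-02,  6.24305382e-02, -7.69562786e-03]), 'tool_pos': array([ 0.64002578, -0.1521517 ,  0.36077139]), 'tcp_rot': array([0.00121267, 0.57542575, 0.81785237, 0.00110958]), 'ft_force': array([ 0.00905846, -0.05624846,  0.23702783]), 'moment': array([-0.07049079,  0.06742464,  0.01131641]), 'gripper_force': 0.0, 'grip_width': 0.007058146475304034} (array([ -9.8,  -5.1, 148.8]), array([0.18, 0.04, 0.84]))
```

Call:
{"name": "play_rows", "arguments": {"rows": [[0,-10,-5,40,0,0,0.8],[0,-10,-5,70,0,0,0.8],[0,-10,-5,85,0,0,0.8],[0,-10,-5,95,0,0,0.8],[0,-10,-5,105,0,0,0.8],[0,-10,-5,113,0,0,0.8],[0,-10,-5,120,0,0,0.8],[0,-10,-5,127,0,0,0.8],[0,-10,-5,134,0,0,0.8],[0,-10,-5,140,0,0,0.8],[0,-10,-5,143,0,0,0.8],[0,-10,-5,143,0,0,0.8]]}}

```text
time_s: 4.08
tool_pos: [0.6376, -0.1648, 0.2151]
tcp_rot: [-0.0, 0.582, 0.813, -0.0]
ft_force: [0.4, 0.0, -0.1]
grip_width: 0.01
gripper_force: 0.0
```

```bash
python3 -c "
from h import *
print(bot.sense()['ft_force'],bot.sense()['tool_pos'],row([.639,-.163,.212],18.9))"
```

```text
[ 0.42430245  0.03846995 -0.14946141] [ 0.63757009 -0.16482874  0.21510167] (array([1.3, 1.9, 3.1]), array([-0.03, -0.  , -0.1 ]))
```

Call:
{"name": "play_rows", "arguments": {"rows": [[0,0,0,1,0,0,0],[0,0,0,2,0,0,0],[0,0,0,3,0,0,0],[0,0,0,4,0,0,0],[0,0,0,4,0,0,0]]}}

```text
time_s: 4.7
tool_pos: [0.6378, -0.1648, 0.2131]
tcp_rot: [0.0, 0.582, 0.813, 0.001]
ft_force: [-4.0, 2.0, 10.4]
grip_width: 0.001
gripper_force: 5.2
```

```bash
sed -i 's/np.stack(\[np.cross(y,z),y,z\],1))/np.stack([np.cross(y,z),y,z],1))*Rn.from_rotvec([0,np.radians(tilt),0])/' h.py; cat >> h.py <<'E'
O=np.array([.604,-.061]); a_=np.radians(18.9); yh=np.array([np.cos(a_),np.sin(a_)]); xh=np.array([yh[1],-yh[0]])
def D(x,y,z): return np.r_[O+x/1000*xh+y/1000*yh,z/1000]
E
python3 -c "
from h import *
print(D(-265,-12,36),row(D(-265,-12,300),18.9,-8))"
```

```text
[0.50680886 0.18582561 0.036     ] (array([374.2, -10.9, -86.8]), array([ 0.06, -8.03, -0.1 ]))
```

Call:
{"name": "play_rows", "arguments": {"rows": [[0,0,0,-60,0,0,0],[0,0,0,-110,0,0,0],[0,20,0,-130,0,0,0],[0.34,374,-11,-130,0,-8,0],[0.34,374,-11,-130,0,-8,0],[0.34,374,-11,-130,0,-8,0],[0.34,374,-11,-130,0,-8,0],[0.34,374,-11,-130,0,-8,0],[0.34,374,-11,-87,0,-8,0],[0.34,374,-11,-87,0,-8,0],[0.34,374,-11,-87,0,-8,0],[0.34,374,-11,-87,0,-8,0]]}}

```text
time_s: 6.2
tool_pos: [0.5079, 0.1841, 0.2994]
tcp_rot: [0.057, 0.582, 0.81, -0.04]
ft_force: [-0.5, -0.3, -0.3]
grip_width: 0.339
gripper_force: 0.0
```

```bash
python3 - <<'E'
from h import *
s=bot.sense(); print(s['tool_pos'],s['grip_width'],row(D(-265,-12,100),18.9,-8),row(D(-265,-12,36),18.9,-8))
W={}
for n in("scene","side"):
    p,d,c=grab(n); V=world(c,d).reshape(-1,3); q=np.c_[(V[:,:2]-O)@np.stack([xh,yh],1)*1000,V[:,2]*1000]
    m=(abs(q[:,1])<65)&(q[:,0]>60)&(q[:,0]<160)&(q[:,2]>175)&(q[:,2]<290); q=q[m]
    print(n,len(q),np.percentile(q[:,2],[2,50,98]),np.polyfit(q[:,0],q[:,2],1))
    if n=="scene": save("s2",p[150:330,180:400])
E
```

```text
[0.50789146 0.18410155 0.29944575] 0.3391396975743478 (array([ 29.7,  -0.8, 197.2]), array([ 0.07, -0.  , -0.28])) (array([ 38.6,  -1. , 260.6]), array([ 0.07, -0.  , -0.28]))
scene 1681 [188.4672027  192.76486689 196.85317491] [-7.19026079e-03  1.93555627e+02]
side 696 [184.84764819 194.03757245 199.03638682] [2.71937781e-02 1.90734979e+02]
```

Call:
{"name": "play_rows", "arguments": {"rows": [[0.34,9,0,60,0,0,0],[0.34,18,0,120,0,0,0],[0.34,27,-1,180,0,0,0],[0.34,33,-1,220,0,0,0],[0.34,37,-1,250,0,0,0],[0.34,38.5,-1,260.5,0,0,0],[0.34,38.5,-1,260.5,0,0,0],[0.34,38.5,-1,260.5,0,0,0]]}}

```text
time_s: 7.3
tool_pos: [0.5062, 0.1875, 0.0364]
tcp_rot: [0.057, 0.581, 0.811, -0.04]
ft_force: [0.9, 0.3, 0.5]
grip_width: 0.34
gripper_force: 0.0
```

```bash
python3 - <<'E'
from h import *
s=bot.sense(); print(s['tool_pos'],s['ft_force'],s['qpos'].round(2))
for x,y in((-245,-12),(-150,-6),(-75,-1),(-62,0)): print(x,row(D(x,y,36),18.9,-8)[0])
p,d,c=grab("wrist"); save("w2",p); p,d,c=grab("side"); save("s3",p)
E
```

```text
[0.50623962 0.18751205 0.03639871] [0.94140756 0.30186191 0.46330774] [-0.87  0.59  0.42  2.04 -0.17  0.58 -0.05]
-245 [-21.5   0.    3.4]
-150 [-115.6    6.2   16.6]
-75 [-189.8   11.4   27. ]
-62 [-202.7   12.4   28.8]
```

View pics/w2.png

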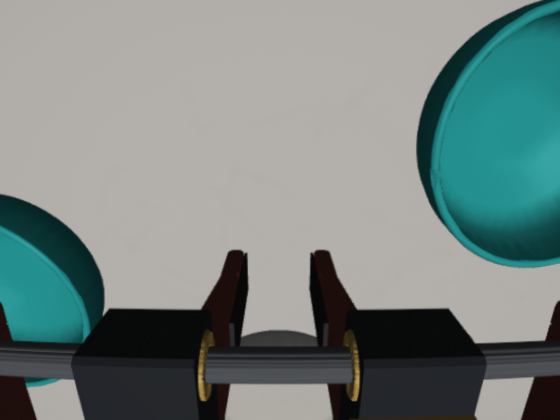

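The wrist view shows the fingers clear of the turquoise bowls, with the white bowl centred just ahead between the pads at (280,335). Next I'll start pushing slowly.

Call:
{"name": "play_rows", "arguments": {"rows": [[0.34,-14,0.3,2.2,0,0,0],[0.34,-21,0.6,3.2,0,0,0],[0.34,-25,1,3.8,0,0,0],[0.34,-32,1.5,4.8,0,0,0],[0.34,-41,2,6,0,0,0],[0.34,-50,2.5,7.3,0,0,0],[0.34,-59,3,8.6,0,0,0],[0.34,-68,3.5,9.9,0,0,0],[0.34,-77,4,11.1,0,0,0],[0.34,-86,4.5,12.4,0,0,0],[0.34,-95,5,13.7,0,0,0],[0.34,-101,5.4,14.5,0,0,0]]}}

```text
time_s: 8.9
tool_pos: [0.5434, 0.0916, 0.0348]
tcp_rot: [0.057, 0.581, 0.811, -0.041]
ft_force: [-0.4, 0.4, 0.2]
grip_width: 0.345
gripper_force: 0.4
```

```bash
cat > b.py <<'E'
from h import *
from scipy.optimize import least_squares
s=bot.sense(); t=(s['tool_pos'][:2]-O)@np.stack([xh,yh],1)*1000; print("tcp",t.round(1),s['tool_pos'][2],s['ft_force'].round(1))
for n in("scene","side"):
    p,d,c=grab(n); V=world(c,d); S=p.astype(int); sat=S.max(2)-S.min(2)
    q=np.concatenate([(V[...,:2]-O)@np.stack([xh,yh],1)*1000,V[...,2:]*1000],-1)
    m=(sat<45)&(q[...,2]>36)&(q[...,2]<56)&(abs(q[...,1])<75)&(q[...,0]>t[0]+5)&(q[...,0]<t[0]+115)
    P=q[m]; f=least_squares(lambda v:np.linalg.norm(P[:,:2]-v[:2],axis=1)-48.5,[t[0]+58,t[1]],loss="soft_l1",f_scale=2); print(n,len(P),"bowl",f.x.round(1),"res",np.abs(f.fun).mean().round(2))
    save("b_"+n,p)
E
python3 b.py; python3 - <<'E'
from h import *
for x,y in((-110,-4),(-80,-2),(-68,-1),(-62,0)): print(x,row(D(x,y,36),18.9,-8))
E
```

```text
tcp [-164.    -7.9] 0.03478504288935502 [-0.4  0.4  0.2]
scene 228 bowl [-107.2   -9.1] res 1.73
side 55 bowl [-107.8   -9.2] res 1.17
-110 (array([-53.3,   4.1,   6.3]), array([-0.02,  0.03, -0.16]))
-80 (array([-83. ,   6.2,  10.5]), array([-0.02,  0.03, -0.16]))
-68 (array([-94.9,   7.2,  12.2]), array([-0.02,  0.03, -0.16]))
-62 (array([-100.8,    8.3,   13. ]), array([-0.02,  0.03, -0.16]))
```

Call:
{"name": "play_rows", "arguments": {"rows": [[0.34,-6,1.5,0.7,0,0,0],[0.34,-13,3,1.5,0,0,0],[0.34,-21,4.5,2.6,0,0,0],[0.34,-29,6,3.6,0,0,0],[0.34,-37,7,4.6,0,0,0],[0.34,-45,8,5.5,0,0,0],[0.34,-53,8.3,6.3,0,0,0],[0.34,-61,8.3,7.4,0,0,0],[0.34,-68,8.3,8.4,0,0,0],[0.34,-75,8.3,9.4,0,0,0],[0.34,-80,8.3,10.1,0,0,0],[0.34,-83,8.3,10.5,0,0,0]]}}

```text
time_s: 10.5
tool_pos: [0.5781, 0.0155, 0.0359]
tcp_rot: [0.057, 0.581, 0.811, -0.041]
ft_force: [-0.3, 1.0, -0.4]
grip_width: 0.339
gripper_force: 0.3
```

```bash
python3 b.py; python3 - <<'E'
from h import *
for x,y in((-68,0),(-59,0)): print(x,row(D(x,y,36),18.9,-8))
E
```

```text
tcp [-80.8   0.3] 0.03592145903055505 [-0.3  1.  -0.4]
scene 119 bowl [-23.6  -1.1] res 1.7
side 39 bowl [-22.7  -1.4] res 1.38
-68 (array([-12.6,  -0.2,   1.7]), array([-0.01,  0.01, -0.12]))
-59 (array([-21.6,  -0.2,   3. ]), array([-0.01,  0.01, -0.12]))
```

View pics/b_scene.png

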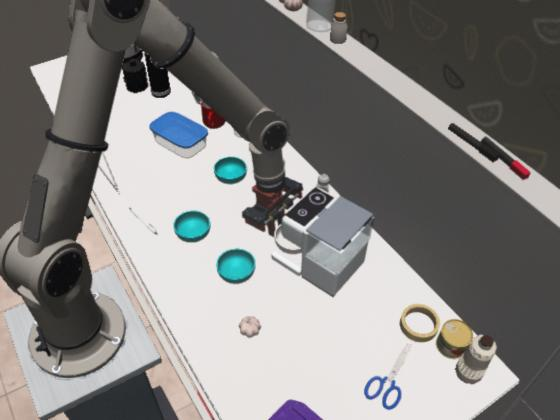

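The scene shows the lid shut and the bowl at about (291,238), most of the way into the bay, with the arm clear of everything else. The last push covers about 21 mm.

Call:
{"name": "play_rows", "arguments": {"rows": [[0.34,-4,0,0.5,0,0,0],[0.34,-8,0,1.1,0,0,0],[0.34,-12,0,1.7,0,0,0],[0.34,-15,0,2.1,0,0,0],[0.34,-18,0,2.5,0,0,0],[0.34,-20,0,2.8,0,0,0],[0.34,-21.5,0,3,0,0,0],[0.34,-22,0,3,0,0,0],[0.34,-22,0,3,0,0,0]]}}

```text
time_s: 11.72
tool_pos: [0.5852, -0.0052, 0.036]
tcp_rot: [0.057, 0.581, 0.811, -0.041]
ft_force: [0.6, 0.2, -0.5]
grip_width: 0.342
gripper_force: 0.2
```

```bash
python3 b.py; python3 - <<'E'
from h import *
for x,y,z in((-140,0,60),(-140,0,300)): print(x,row(D(x,y,z),18.9,-8),row(D(x,y,z),18.9,0))
E
```

```text
tcp [-58.9   0.2] 0.03600927111451377 [ 0.6  0.2 -0.5]
scene 93 bowl [-3.3 -0.9] res 1.71
side 28 bowl [-2.6 -1.4] res 1.15
-140 (array([ 77. ,  -0.4, -35.1]), array([-0.02,  0.  , -0.08])) (array([ 77. ,  -0.4, -35.1]), array([-0.01,  8.  , -0.08]))
-140 (array([  43.5,   -0.4, -272.7]), array([-0.02,  0.  , -0.08])) (array([  43.5,   -0.4, -272.7]), array([-0.01,  8.  , -0.08]))
```

Call:
{"name": "play_rows", "arguments": {"rows": [[0.34,15,0,-2,0,0,0],[0.34,45,0,-6,0,0,0],[0.34,80,0,-15,0,0,0],[0.34,77,0,-60,0,0,0],[0,70,0,-120,0,3,0],[0,60,0,-180,0,8,0],[0,52,0,-240,0,8,0],[0,44,0,-272,0,8,0],[0,44,0,-272,0,8,0],[0,44,0,-272,0,8,0]]}}

```text
time_s: 13.08
tool_pos: [0.558, 0.0727, 0.2981]
tcp_rot: [-0.001, 0.582, 0.813, -0.001]
ft_force: [-0.2, -0.1, -0.2]
grip_width: 0.009
gripper_force: 0.0
```

```bash
cat > c.py <<'E'
from h import *
from scipy.optimize import least_squares
s=bot.sense(); t=(s['tool_pos'][:2]-O)@np.stack([xh,yh],1)*1000; print("tcp",t.round(1),s['tool_pos'][2],s['grip_width'])
p,d,c=grab("wrist"); save("w3",p); V=world(c,d); S=p.astype(int); sat=S.max(2)-S.min(2)
q=np.concatenate([(V[...,:2]-O)@np.stack([xh,yh],1)*1000,V[...,2:]*1000],-1)
m=(sat<45)&(q[...,2]>36)&(q[...,2]<54)&(abs(q[...,1])<55)&(q[...,0]>-70)&(q[...,0]<-10); P=q[m]
if len(P)>10:
    f=least_squares(lambda v:np.linalg.norm(P[:,:2]-v[:2],axis=1)-48.5,[0,0],loss="soft_l1",f_scale=2); print(len(P),"bowl",f.x.round(1),P.min(0))
m=(S.max(2)<90)&(abs(q[...,2]-188)<7)&(abs(q[...,1])<75)&(q[...,0]>-25)&(q[...,0]<60); P=q[m]
if len(P)>50: print("panel",cv2.minAreaRect(P[:,:2].astype(np.float32)),np.median(P[:,2]))
print(row(D(22,-31,320),18.9),row(D(22,-31,229),18.9))
E
python3 c.py
```

```text
tcp [-141.4   -0.2] 0.29808773118224285 0.009329783734418354
436 bowl [-3.4 -1.1] [-53.28910338 -49.21111656  36.0250285 ]
panel ((34.679656982421875, -0.6135268211364746), (9.96933364868164, 43.848636627197266), 89.48562622070312) 187.50451758510863
(array([-163.3,  -30.5,  -22.4]), array([-0.16, -0.02, -0.04])) (array([-163.4,  -30.2,   68.6]), array([-0.16, -0.02, -0.04]))
```

View pics/w3.png

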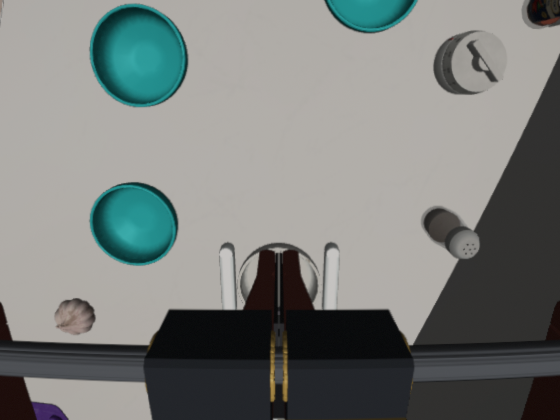

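The wrist view shows the bowl between the feet at (280,283), measured about 4 mm from the point under the spout. Next I'll move over the small eye, first high and then down.

Call:
{"name": "play_rows", "arguments": {"rows": [[0,0,-30,-22,0,0,0],[0,-60,-30,-22,0,0,0],[0,-120,-30,-22,0,0,0],[0,-163,-30,-22,0,0,0],[0,-163,-30,-22,0,0,0],[0,-163,-30,-22,0,0,0],[0,-163,-30,-22,0,0,0],[0,-163,-30,-22,0,0,0]]}}

```text
time_s: 14.12
tool_pos: [0.583, -0.0906, 0.3211]
tcp_rot: [-0.0, 0.581, 0.814, 0.0]
ft_force: [-0.5, 0.2, -0.8]
grip_width: 0.001
gripper_force: 0.0
```

```bash
python3 - <<'E'
from h import *
print(bot.sense()['tool_pos'],D(22,-31,229),row(D(22,-31,229),18.9))
p,d,c=grab("scene"); W=world(c,d); S=p.max(2)
q=np.concatenate([(W[...,:2]-O)@np.stack([xh,yh],1)*1000,W[...,2:]*1000],-1)
m=(S<100)&(abs(q[...,2]-188)<7)&(abs(q[...,1])<75)&(q[...,0]>-25)&(q[...,0]<60); P=q[m]
print(len(P),cv2.minAreaRect(P[:,:2].astype(np.float32)))
p,d,c=grab("side"); save("f",cv2.resize(p[80:260,190:360],None,fx=3,fy=3))
E
```

```text
[ 0.58298758 -0.09063893  0.32108563] [ 0.58179754 -0.09185532  0.229     ] (array([-0.8, -1.5, 92.1]), array([-0.01, -0.03,  0.03]))
742 ((22.32961654663086, -0.3659210205078125), (125.93869018554688, 61.40427780151367), 89.58922576904297)
```

View pics/f.png

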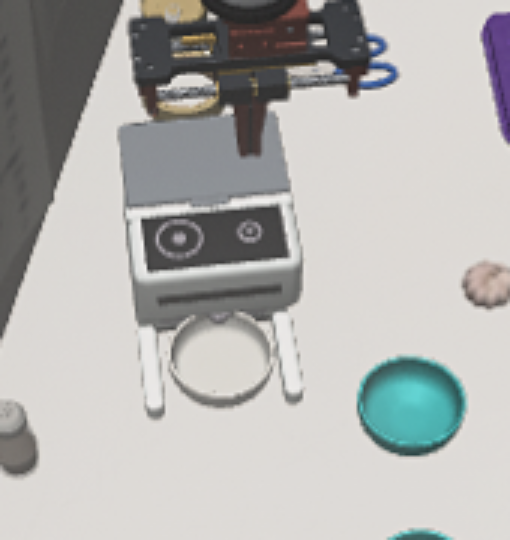

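The side view shows the lid shut, the bowl between the feet at (220,357), and the fingertips high above in line with the small eye at (249,232). The panel fit agrees with my pose estimate. I'll go down and hold.

Call:
{"name": "play_rows", "arguments": {"rows": [[0,-1,-1.5,30,0,0,0],[0,-1,-1.5,55,0,0,0],[0,-1,-1.5,75,0,0,0],[0,-1,-1.5,86,0,0,0],[0,-1,-1.5,91,0,0,0],[0,-1,-1.5,91,0,0,0],[0,-1,-1.5,91,0,0,0],[0,-1,-1.5,91,0,0,0],[0,-1,-1.5,91,0,0,0],[0,-1,-1.5,91,0,0,0],[0,-1,-1.5,91,0,0,0],[0,-1,-1.5,91,0,0,0]]}}

```text
time_s: 15.72
tool_pos: [0.5819, -0.0935, 0.2302]
tcp_rot: [-0.0, 0.582, 0.813, -0.0]
ft_force: [0.4, -0.1, -0.1]
grip_width: 0.004
gripper_force: 0.0
```

Call:
{"name": "play_rows", "arguments": {"rows": [[0,0,0,0,0,0,0],[0,0,0,0,0,0,0],[0,0,0,0,0,0,0],[0,0,0,0,0,0,0],[0,0,0,0,0,0,0],[0,0,0,0,0,0,0],[0,0,0,0,0,0,0],[0,0,0,0,0,0,0],[0,0,0,0,0,0,0],[0,0,0,0,0,0,0],[0,0,0,0,0,0,0],[0,0,0,0,0,0,0]]}}

```text
time_s: 17.23
tool_pos: [0.582, -0.0935, 0.2302]
tcp_rot: [-0.0, 0.582, 0.813, -0.0]
ft_force: [1.1, -0.9, 0.1]
grip_width: 0.01
gripper_force: 0.0
```

Call:
{"name": "play_rows", "arguments": {"rows": [[0,0,0,0,0,0,0],[0,0,0,0,0,0,0],[0,0,0,0,0,0,0],[0,0,0,0,0,0,0]]}}

```text
time_s: 17.73
tool_pos: [0.582, -0.0935, 0.2303]
tcp_rot: [-0.0, 0.582, 0.813, 0.0]
ft_force: [-0.4, -0.1, 0.0]
grip_width: 0.001
gripper_force: 0.0
```

Held for about 2.8 s. Now straight up 200 mm.

Call:
{"name": "play_rows", "arguments": {"rows": [[0,0,0,-50,0,0,0],[0,0,0,-110,0,0,0],[0,0,0,-170,0,0,0],[0,0,0,-200,0,0,0],[0,0,0,-200,0,0,0],[0,0,0,-200,0,0,0],[0,0,0,-200,0,0,0]]}}

```text
time_s: 18.6
tool_pos: [0.5814, -0.0933, 0.4286]
tcp_rot: [-0.001, 0.582, 0.813, -0.001]
ft_force: [0.6, 0.2, 0.8]
grip_width: 0.008
gripper_force: 0.0
```

```bash
python3 - <<'E'
from h import *
s=bot.sense(); print(s['tool_pos'],s['dq'].max())
if s['tool_pos'][2]>.38: print(ticket.job_done())
E
```

```text
[ 0.58142139 -0.09325517  0.42863875] 0.002194633334919209
the job is handed in; nothing more can be done
None
```

I handed the job in at 18.6 s (no verdict came back): lid shut, bowl about 4 mm from the point under the spout, small eye pointed at from about 2 cm for about 2.8 s, and hand raised 20 cm clear.

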